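# Close up the drying stack and hold the humidity probe in it

### The job

Finish the drying stack and check its air: lay the two loose turning blanks crosswise on top as the third layer, each straight above a blank of the bottom layer, then set the cover board squarely on them with its collar over the middle of the stack. Then lift the humidity probe out of its stand and lower its rod through the collar, without touching the collar or any blank, until the dark sensor cap is level with the middle layer, and finish while still holding it there, still, upright and centred in the collar. Put things down without dropping them, and leave the lower layers and everything else on the bench where they are.

Things in the scene. Friction and masses are not known exactly. Their poses are not given: they have to be found in the camera images.
- rack: Fixed green base of the drying stack, 180 x 180 x 15 mm. Origin at its underside's centre on the bench, x, y along its edges. Heights over the bench: bottom layer 15 to 39 mm (two blanks along x, centre lines at y = +-50 mm), middle layer 39 to 63 mm (two along y, at x = +-50 mm); the new top layer belongs along x at y = +-50 mm, 63 to 87 mm. The shaft in the middle is 76 mm wide.
- low_left: Lower blank of the stack (loose, to be left alone): bottom layer, at y = +50 mm of the base board. 24 mm square, 160 mm long, red wax on both ends; origin at the centre of its underside, x along its length, z up. 
- low_right: Lower blank of the stack (loose, to be left alone): bottom layer, at y = -50 mm of the base board. 24 mm square, 160 mm long, red wax on both ends; origin at the centre of its underside, x along its length, z up. 
- mid_near: Lower blank of the stack (loose, to be left alone): middle layer, at x = -50 mm of the base board. 24 mm square, 160 mm long, red wax on both ends; origin at the centre of its underside, x along its length, z up. 
- mid_far: Lower blank of the stack (loose, to be left alone): middle layer, at x = +50 mm of the base board. 24 mm square, 160 mm long, red wax on both ends; origin at the centre of its underside, x along its length, z up. 
- blank_a: Loose mid-brown hardwood turning blank lying on the bench, to be laid on the stack, about 60 g. 24 mm square, 160 mm long, red wax on both ends; origin at the centre of its underside, x along its length, z up. 
- blank_b: Loose dark hardwood turning blank lying on the bench, to be laid on the stack, about 60 g. 24 mm square, 160 mm long, red wax on both ends; origin at the centre of its underside, x along its length, z up. 
- cover: Pale wooden board 150 x 150 x 12 mm, about 0.24 kg, flat on the bench. A round dark collar in its middle (56 mm outside diameter, from the board's top to 42 mm above its underside) is its grip. A 30 mm bore goes through collar and board. Origin at the underside's centre; x, y along its edges, z along the bore. On the stack its underside is 87 mm, the collar's top 129 mm above the bench.
- bore (a point): Point on the axis of the cover board's bore, 27 mm above the board's underside (half way up the collar).
- probe: Hand-held humidity probe, about 0.16 kg, upright in its stand. Origin at its bottom tip, z up along the rod. Along z: dark sensor cap 14 mm diameter, 0 to 24 mm; steel rod 12 mm diameter to 120 mm; then the orange handle, 24 mm (x) by 32 mm (y), to 210 mm, with a black foot and a small screen on its -x face.
- sensor (a point): Middle of the probe's dark sensor cap, 12 mm above its bottom tip.
- stand: Fixed probe stand: black foot 64 mm diameter, grey tube 27 mm outside, 19 mm inside, rim 132 mm above the bench. The probe's rod hangs inside, the foot of its handle on the rim (tip 12 mm above the bench): lift it 120 mm straight up to free it. Origin at its underside's centre, z up.
- wax: Amber wax jar, 62 mm diameter, 75 mm high (leave alone). Origin at the centre of its underside.
- caliper: Digital caliper lying flat, about 210 x 60 x 13 mm (leave alone). Origin near its middle, on the bench.
- sander: Cork sanding block 110 x 60 x 31 mm (leave alone). Origin at the centre of its underside.
- gouge: Turning gouge lying on the bench, 500 mm long, 34 mm high, wooden handle (leave alone). Origin on the bench below its handle's ferrule end, about its middle; x along it.
- centre: Steel revolving centre standing with its taper up, 46 mm diameter, 105 mm high (leave alone). Origin at the centre of its underside.
- bowl: Small turned wooden bowl, 110 mm diameter, 45 mm high (leave alone). Origin at the centre of its underside.
There are look-alikes about, which are no part of the job. Leave any green look-alike of the probe alone.

How it is judged:
By the outcome, as a careful person would: the job done as asked, in the order asked, and still so for the second after the job is handed in, while the arm keeps its last pose, push and grip.
It also fails if it takes over 72 s, if anything falls off the work surface, if the arm or the gripper's body presses on something with over 40 N, if the wrist force passes 120 N, or if a joint passes its speed limit or range.

### The arm

A 6-joint arm with a two-finger parallel gripper is mounted at the origin on the work surface. World frame = base frame: x ahead of the robot, y to its left, z up, the work surface at z = 0. Lengths are in mm, angles in rad, forces in N, time in s.
With the tool pointing down it reaches from about 275 to 750 mm from the base axis. Payload 10.2 kg.
Tool frame: the origin (TCP) lies at the very end of the fingers, on their centre line; the grasp point (between the pads) lies 19 mm behind it; z points along the fingers, y is the line along which they close (so a half turn about z gives the same grasp; the last joint's range is limited). The gripper opens to 85 mm and grips with 20 to 120 N. Pads are 22 mm wide; open, the fingers measure 114 mm over their backs; the gripper's body (76 mm by 85 mm) begins 54 mm behind the grasp point. The pads swing forward as they close: fully open they stand 13 mm farther back than shut.
Start: joints at [-1.428, 0.313, 1.498, -0, 1.331, -0.223], TCP at [187.778, -490.276, 194.594] pointing down, gripper open.
Joint ranges: [-2.94, 2.94], [-0.97, 2.17], [0.19, 2.56], [-1.23, 4.37], [0.02, 3.11], [-2.88, 2.88]. Speed limits (rad/s): [2.39, 2.39, 3.01, 3.14, 3.14, 3.14].

### API

Orientations are given as a unit quaternion [w, x, y, z].
In Python, from rig import * gives the robot as it stands. The module is installed in compiled form; this text tells all that it offers.
- The arm moves only by the shell command python3 -m crank 'ROWS' [FORCE]. ROWS is JSON, a list that holds one entry, the list of rows, each a list of 7 numbers: the shift along the tool's x, y, z in units of 25 mm (1.0 is 25 mm), then the turn, a rotation vector about the tool's x, y, z in units of 8 degrees (1.0 is 8 degrees), then the finger opening in mm, from 0 to 85.4. A call has exactly 8 rows; each row shifts and turns the commanded pose from where the row before left it, along the tool's axes as they then stand; what a row does not reach is not made up. A row lasts 1/10 s, in which the tool goes at most 50 mm and 8.59 degrees, less where a joint would pass 70% of its speed; a pose out of reach is approached as far as the arm can. A call is refused whole if a number of a shift passes 1 or a number of a turn 1, either way. A call with a gripper value outside its range is refused whole. The fingers move at their own pace and stop on an object; FORCE is the grip in N (left out, the last holds). Time passes only in rows, so rows that do not move let the fingers close, or fill a call up. It gives the time, the measured TCP pose, the force, the opening and the grip force at its end, in the units of the state.
- sense(): the state, without advancing time (a new reading comes with each control period).
- capture(name): name is "side" or "top" or "wrist"; returns the picture (480x640x3 uint8, blue, green, red); there is no depth.
- camera_model(name): a dict with "fx", "fy", "cx", "cy" (pixels), "k1" (the pictures are not rectified: a ray, as slopes to the right and down, at radius r is drawn at 1 + k1 r^2 times it, then the intrinsics apply), "world_from_camera" (4x4, takes a point from camera to world coordinates); the wrist camera has in their place "T_tool_cam" (4x4, takes a point from camera to tool coordinates, whose origin is the TCP and whose axes are the flange's). Camera axes: x right, y up, looking along -z (the intrinsics and any distortion apply to the point x, -y, -z); pixel columns grow to the right and rows downward; lengths in mm; the calibration is good to about 2 mm. A picture is of the moment at which its call begins: read the wrist's pose just before it. camera_model takes no time and is no camera call.
- finish_job(): hands the job in; it is judged then, once.
The state is a dict: "time_s": time; "joints": joint angles; "dq": joint speeds; "tau": joint torques, N m; "eef_pos": TCP position; "ee_rot": TCP orientation; "force": force on the tool from outside, world axes, zero at the start; "wrist_torque": the same for the moment, N m; "grip_width": opening from 0.0 (shut) to 1.0 (fully open); "grip_force": force on a finger pad.
Only numpy, scipy, OpenCV 4.12 (cv2) and the standard library are available. Lean on these libraries where they do the work, as an engineer would, in place of code of your own. Each camera call takes 0.05 s, during which the arm holds its last target. There are 200 camera calls.

## Working session

There is one attempt and no reset: what is moved stays moved. The work goes in short steps, Python scripts to look and compute and a shell command to move; the robot and the scene stay as the last step left them, time stands still between calls to the robot, and variables do not carry over. Pictures are saved under pics/ and viewed, at most 10 in all, crops included, and the job is handed in when it is done.

```bash
mkdir -p pics; python3 - <<'E'
from rig import *
import cv2,json
for n in ("side","top","wrist"):
    cv2.imwrite(f"pics/{n}0.png",capture(n)); m=camera_model(n); print(n,{k:(v.tolist() if hasattr(v,'tolist') else v) for k,v in m.items()})
print(sense())
E
```

```text
side {'fx': 493.75718554080265, 'fy': 493.75718554080265, 'cx': 325.9957086702741, 'cy': 236.8256674727861, 'k1': -0.11496273940916492, 'world_from_camera': [[-0.8967514196773059, 0.2692011062220494, -0.35123732107445693, 226.23511408099645], [-0.44236771817381915, -0.5670994162039665, 0.6947726635805476, 731.838813157646], [-0.012152910121646498, 0.778414424680032, 0.6276330856683943, 712.3034772129191], [0.0, 0.0, 0.0, 1.0]]}
top {'fx': 622.1581249456232, 'fy': 622.1581249456232, 'cx': 328.0369999063519, 'cy': 228.23533435352655, 'k1': -0.13979276040837563, 'world_from_camera': [[0.005207186850822439, 0.9860681312073197, -0.16626041568095867, 310.05050444608094], [-0.9999863846360947, 0.005078144187872413, -0.0012012468687987391, -15.96890083369491], [-0.00034021689147153674, 0.16626440710179594, 0.9860811483765194, 1650.5453387440084], [0.0, 0.0, 0.0, 1.0]]}
wrist {'fx': 334.03023720562544, 'fy': 334.03023720562544, 'cx': 319.8970194754138, 'cy': 235.2420689691413, 'k1': -0.059275064923214896, 'T_tool_cam': [[-8.674655126834109e-05, 0.9589770470235586, 0.2834837133893402, 71.82568
[... 205 characters left out ...]
0]]}
{'time_s': 0.15, 'joints': array([-1.42837207e+00,  3.13306693e-01,  1.49824660e+00, -6.97817759e-06,
        1.33102903e+00, -2.23390162e-01]), 'dq': array([ 0.00123011, -0.00107247, -0.00171821, -0.0004978 , -0.0008989 ,
        0.00077938]), 'tau': array([ 1.30295299e-03, -4.12367928e+01, -2.59796208e+01, -1.75704240e-04,
        3.20837426e-03,  4.21412869e-05]), 'eef_pos': array([ 187.75549965, -490.02980824,  194.18013749]), 'ee_rot': array([-4.94567314e-04,  9.83318788e-01,  1.81889844e-01,  1.66408450e-05]), 'force': array([-0.40297547, -0.42679056, -0.59218995]), 'wrist_torque': array([-0.01021496, -0.06492318, -0.01171293]), 'grip_force': 0.0, 'grip_width': 1.0005161598276986}
```

View pics/top0.png

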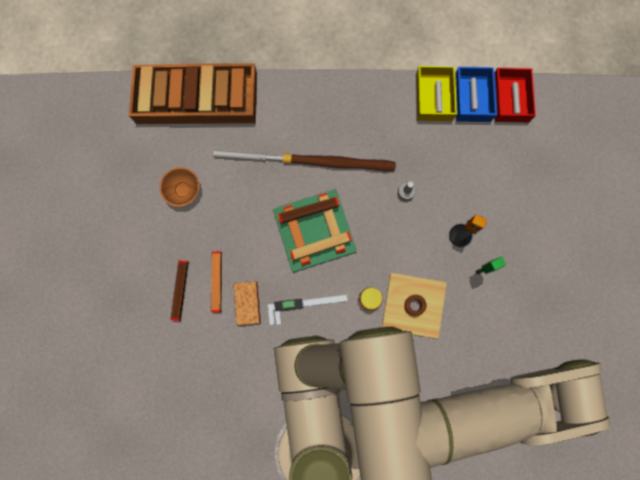

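View pics/side0.png

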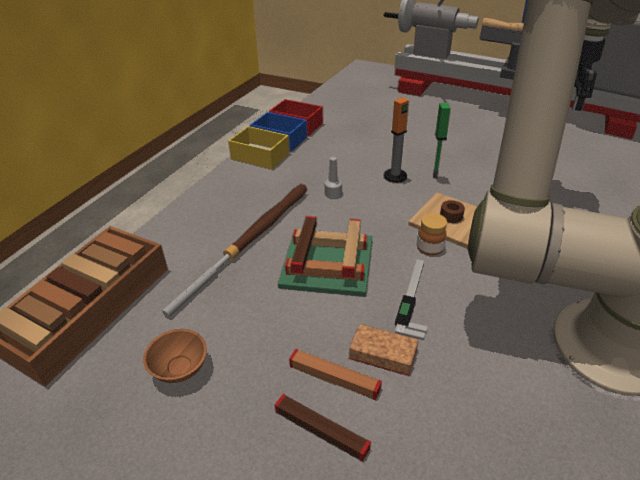

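Top view: rack at (314,231) with dark/pale middle blanks running left-right, loose dark blank at (180,291), loose mid-brown blank at (216,282), cover (415,306), orange probe (477,222), stand foot (460,236). The side view agrees.

Look-alikes: the boxed blanks (140–240,90), the stack's dark blank (310,208), and the green probe (493,266). By the description I choose blanks (216,282) and (180,291), and the orange probe (477,222).

```bash
cat > h.py <<'E'
from rig import *
import cv2, numpy as np
from scipy.spatial.transform import Rotation as R
def cam(n, s=None):
    m=camera_model(n)
    if n!="wrist": T=np.array(m["world_from_camera"])
    else:
        q=s["ee_rot"]; W=np.eye(4); W[:3,:3]=R.from_quat([q[1],q[2],q[3],q[0]]).as_matrix(); W[:3,3]=s["eef_pos"]
        T=W@np.array(m["T_tool_cam"])
    return m,T
def rays(uv,n,s=None):
    m,T=cam(n,s); p=np.atleast_2d(uv).astype(float)
    d=np.c_[(p[:,0]-m["cx"])/m["fx"],(p[:,1]-m["cy"])/m["fy"]]; u=d.copy()
    for _ in range(8): u=d/(1+m["k1"]*(u**2).sum(1,keepdims=True))
    return T[:3,3],np.c_[u[:,0],-u[:,1],-np.ones(len(u))]@T[:3,:3].T
def plane(uv,z,n,s=None):
    o,d=rays(uv,n,s); return (o+d*((z-o[2])/d[:,2])[:,None])[:,:2]
def mask(im,lo,hi,box=None):
    k=cv2.inRange(cv2.cvtColor(im,cv2.COLOR_BGR2HSV),lo,hi)
    if box: q=np.zeros_like(k); x0,y0,x1,y1=box; q[y0:y1,x0:x1]=1; k=k*q
    return k
def rect(k,z,n,s=None):
    """min-area rectangle of the largest contour, cast to height z: centre, sizes, long-side yaw deg"""
    c=max(cv2.findContours(k,0,1)[0],key=cv2.contourArea)[:,0]
    (x,y),(w,h),a=cv2.minAreaRect(plane(c,z,n,s).astype(np.float32))
    if h>w: w,h,a=h,w,a+90
    return np.round([x,y,w,h,(a+90)%180-90],1)
def yaw(s): 
    q=s["ee_rot"]; return np.degrees(np.arctan2(*R.from_quat([q[1],q[2],q[3],q[0]]).as_matrix()[1::-1,0]))
def go(x,y,z,th,grasp_sym=True):
    """units to reach TCP x,y,z and yaw th (deg): turn first, then shift in turned tool axes"""
    s=sense(); t=yaw(s); d=(th-t+90)%180-90 if grasp_sym else (th-t+180)%360-180
    e=np.array([x,y,z])-s["eef_pos"]; a=np.radians(t+d)
    X=np.array([np.cos(a),np.sin(a)]);Y=np.array([np.sin(a),-np.cos(a)])
    print("turn rz units %.2f | shift x %.2f y %.2f z %.2f"%(-d/8,e[:2]@X/25,e[:2]@Y/25,-e[2]/25), "now",np.round(s["eef_pos"],1),"yaw %.1f j6 %.2f t %.1f w %.1f F %s"%(t,s["joints"][5],s["time_s"],s["grip_width"]*85.4,np.round(s["force"],1)))
E
python3 - <<'E'
from h import *
im=cv2.imread("pics/top0.png"); hsv=cv2.cvtColor(im,cv2.COLOR_BGR2HSV)
for p in [(180,291),(216,282),(395,290),(415,306),(478,222),(495,265),(460,236),(282,240),(310,208),(320,246),(250,230),(408,300)]: print(p,hsv[p[1],p[0]])
sat=(0,110,40);
print("b",rect(mask(im,(0,70,0),(180,255,255),(160,250,200,330)),24,"top"))
print("a",rect(mask(im,(0,110,0),(180,255,255),(200,240,228,325)),24,"top"))
print("cover",rect(mask(im,(8,60,120),(30,255,255),(380,265,460,345)),12,"top"))
print("collar",rect(mask(im,(0,0,0),(180,255,110),(398,288,432,324)),42,"top"))
print("rack",rect(cv2.morphologyEx(mask(im,(0,60,30),(180,255,255),(262,180,366,280)),3,np.ones((9,9))),15,"top"))
for b,n in (((276,195,345,225),"far"),((285,228,356,262),"near")): print(n)
print("probe",rect(mask(im,(8,150,80),(18,255,255),(465,205,500,240)),222,"top"))
print("green",rect(mask(im,(45,120,40),(80,255,255),(475,250,520,285)),222,"top"))
print("stand",rect(mask(im,(0,0,0),(180,255,70),(440,215,473,255)),5,"top"))
cv2.imwrite("pics/crop1.png",np.vstack([cv2.resize(im[180:330,160:360],(800,600))[:, :]]))
E
```

```text
(180, 291) [ 10 177  85]
(216, 282) [ 13 180 198]
(395, 290) [ 18 136 200]
(415, 306) [ 12  28 139]
(478, 222) [ 18 227 200]
(495, 265) [ 66 181 162]
(460, 236) [30  7 35]
(282, 240) [ 59  45 118]
(310, 208) [ 11 181  83]
(320, 246) [ 18 136 200]
(250, 230) [ 12  31 147]
(408, 300) [ 10 179  97]
b [417.4 378.9 164.3  29.8  -5.9]
a [441.3 280.9 160.7  26.    0.7]
cover [ 382.4 -241.   154.   153.8   -9.4]
collar [ 380.3 -239.5   52.1   48.9   90. ]
rack [581.5  23.6 179.6 177.5  18.2]
far
near
probe [ 570.2 -367.7   33.    25.    63.3]
green [ 466.8 -401.7   48.4   21.8  -64.6]
stand [ 571.3 -375.1   71.6   62.6  -73.1]
```

View pics/crop1.png

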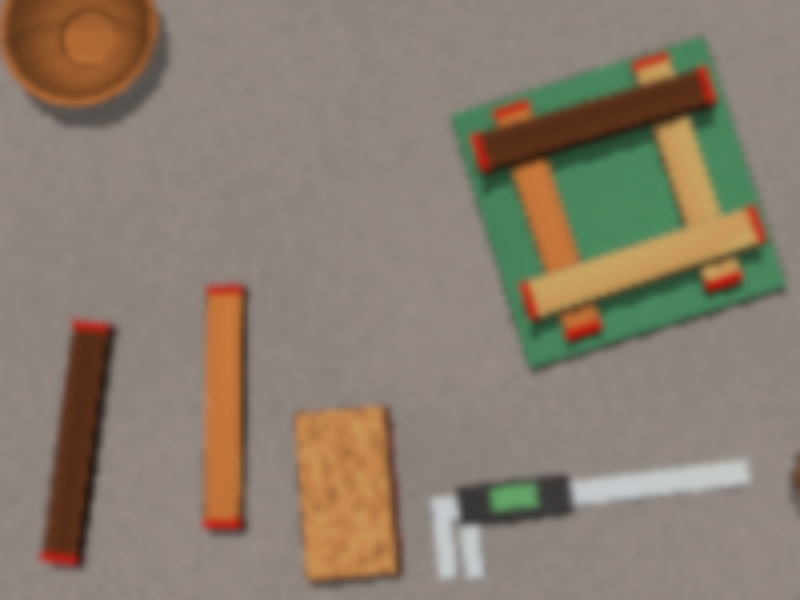

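The crop confirms the two loose blanks. The dark and pale stack blanks lie over the others, so they are the middle layer and rack x runs at about 17°. I'll move to hover over blank_a.

```bash
python3 -m crank '[[[0,0,0,0,0,0.84,85],[0,0,0,0,0,0.84,85],[0,0,0,0,0,0.84,85],[1,-1,0,0,0,0,85],[1,-1,0,0,0,0,85],[1,-1,0,0,0,0,85],[1,-1,0,0,0,0,85],[1,-1,0,0,0,0,85]]]' 40
python3 -m crank '[[[0.5,-1,0,0,0,0,85],[0.5,-1,0,0,0,0,85],[0.5,-1,0,0,0,0,85],[0.5,-1,0,0,0,0,85],[0.5,-1,0,0,0,0,85],[0.5,-1,0,0,0,0,85],[0.5,-1,0,0,0,0,85],[0.5,-1,0,0,0,0,85]]]'
python3 -m crank '[[[0,-1,0,0,0,0,85],[0,-1,0,0,0,0,85],[0,-1,0,0,0,0,85],[0,-1,0,0,0,0,85],[0,-1,0,0,0,0,85],[0,-1,0,0,0,0,85],[0,-1,0,0,0,0,85],[0,-1,0,0,0,0,85]]]'
python3 -m crank '[[[0.15,-1,0.3,0,0,0,85],[0.15,-1,0.3,0,0,0,85],[0.15,-1,0.3,0,0,0,85],[0.15,-1,0.3,0,0,0,85],[0.15,-1,0.3,0,0,0,85],[0.15,-1,0.3,0,0,0,85],[0,-1,0,0,0,0,85],[0,-1,0,0,0,0,85]]]'
python3 -m crank '[[[0,-1,0,0,0,0,85],[0,-0.8,0,0,0,0,85],[0,0,0,0,0,0,85],[0,0,0,0,0,0,85],[0,0,0,0,0,0,85],[0,0,0,0,0,0,85],[0,0,0,0,0,0,85],[0,0,0,0,0,0,85]]]'
python3 - <<'E'
from h import *
s=sense(); im=capture("wrist"); cv2.imwrite("pics/w1.png",im)
go(441,281,4,0.7)
E
```

```text
time_s: 0.95
eef_pos: [311.8, -362.3, 194.5]
ee_rot: [-0.0, 1.0, 0.007, -0.0]
force: [0.8, -0.8, -0.3]
grip_width: 0.99
grip_force: 0.0
time_s: 1.75
eef_pos: [408.5, -161.0, 194.5]
ee_rot: [-0.0, 1.0, 0.007, -0.0]
force: [-0.1, 0.0, 0.2]
grip_width: 0.996
grip_force: 0.0
time_s: 2.55
eef_pos: [405.2, 38.8, 194.5]
ee_rot: [-0.0, 1.0, 0.007, -0.0]
force: [0.2, -0.2, -0.2]
grip_width: 0.998
grip_force: 0.0
time_s: 3.35
eef_pos: [424.8, 239.1, 149.2]
ee_rot: [0.0, 1.0, 0.007, -0.0]
force: [0.5, 0.5, 0.6]
grip_width: 0.995
grip_force: 0.0
time_s: 4.15
eef_pos: [424.6, 282.8, 149.7]
ee_rot: [-0.0, 1.0, 0.007, 0.0]
force: [0.1, 0.1, 0.3]
grip_width: 0.992
grip_force: 0.0
turn rz units 0.01 | shift x 0.66 y 0.08 z 5.83 now [424.6 282.9 149.7] yaw 0.8 j6 1.91 t 4.2 w 84.6 F [ 0.6 -0.1  0.4]
```

View pics/w1.png

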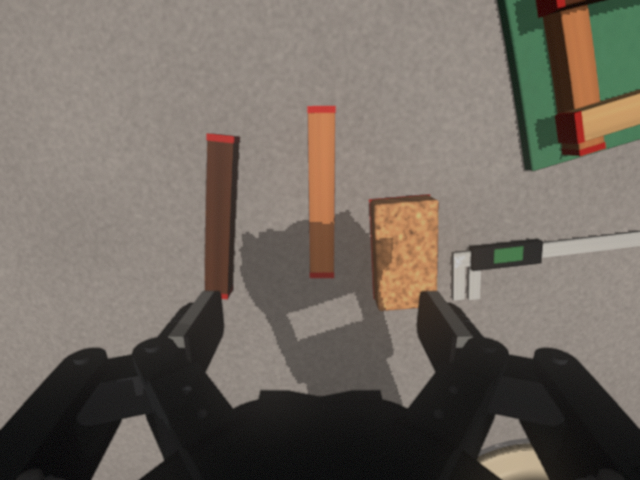

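Wrist view: blank_a spans (321,106)–(321,278), blank_b is at (221,215), and the sander's edge at u=372 is about 50 mm from blank_a's centre. I'll open only to about 46 mm there.

```bash
python3 - <<'E'
from h import *
s=sense(); im=capture("wrist")
A=rect(mask(im,(0,100,30),(180,255,255),(295,95,350,285)),24,"wrist",s)
B=rect(mask(im,(0,80,20),(180,255,255),(190,120,245,302)),24,"wrist",s)
print(A,B); 
if A[4]>45 or A[4]<-45: print("check")
go(A[0],A[1],4,A[4])
E
```

```text
[442.3 281.8 160.5  24.4   1.1] [417.3 378.1 162.9  28.9  -5. ]
turn rz units -0.04 | shift x 0.71 y 0.06 z 5.83 now [424.6 282.9 149.6] yaw 0.8 j6 1.91 t 4.2 w 84.8 F [ 0.8  0.1 -0.9]
```

```bash
python3 -m crank '[[[0.71,0.06,0.6,0,0,-0.04,46],[0,0,1,0,0,0,46],[0,0,1,0,0,0,46],[0,0,1,0,0,0,46],[0,0,1,0,0,0,46],[0,0,0.8,0,0,0,46],[0,0,0.43,0,0,0,46],[0,0,0,0,0,0,46]]]' 40
python3 -m crank '[[[0,0,0,0,0,0,46],[0,0,0,0,0,0,10],[0,0,0,0,0,0,10],[0,0,0,0,0,0,10],[0,0,0,0,0,0,10],[0,0,0,0,0,0,10],[0,0,0,0,0,0,10],[0,0,0,0,0,0,10]]]' 40
python3 - <<'E'
from h import *
go(581.5,23.6,160,17)
E
```

```text
time_s: 5.05
eef_pos: [441.7, 281.6, 2.9]
ee_rot: [0.0, 1.0, 0.01, -0.001]
force: [-0.6, 0.4, -0.3]
grip_width: 0.544
grip_force: 0.0
time_s: 5.85
eef_pos: [442.3, 281.8, 3.8]
ee_rot: [0.0, 1.0, 0.01, 0.0]
force: [-0.7, -0.1, -0.3]
grip_width: 0.113
grip_force: 0.0
turn rz units -1.99 | shift x 2.30 y 11.51 z -6.25 now [442.3 281.8   3.8] yaw 1.1 j6 1.89 t 5.8 w 9.7 F [-0.7 -0.1 -0.3]
```

```bash
python3 - <<'E'
from h import *
s=sense(); im=capture("wrist"); cv2.imwrite("pics/w2.png",im)
E
```

```text
(no output)
```

View pics/w2.png

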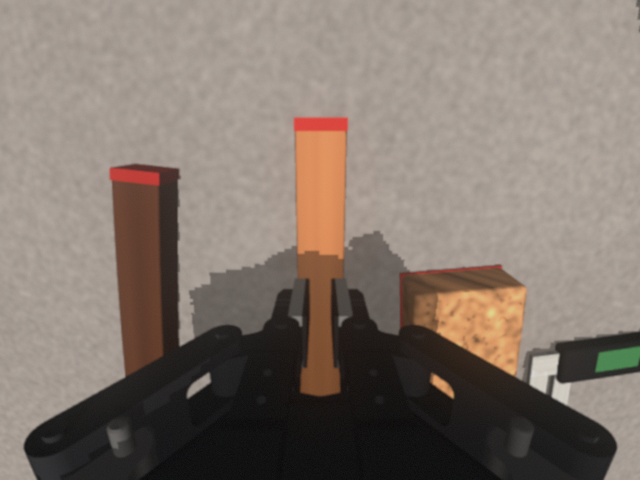

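```bash
python3 - <<'E'
from h import *
im=cv2.imread("pics/w2.png"); cv2.imwrite("pics/w2c.png",cv2.resize(im[230:400,210:430],(776,600),interpolation=cv2.INTER_CUBIC))
s=sense(); print(s["grip_width"],s["grip_force"],s["eef_pos"])
E
```

```text
0.11731745604410339 0.0 [442.29814551 281.82880377   3.84357065]
```

View pics/w2c.png

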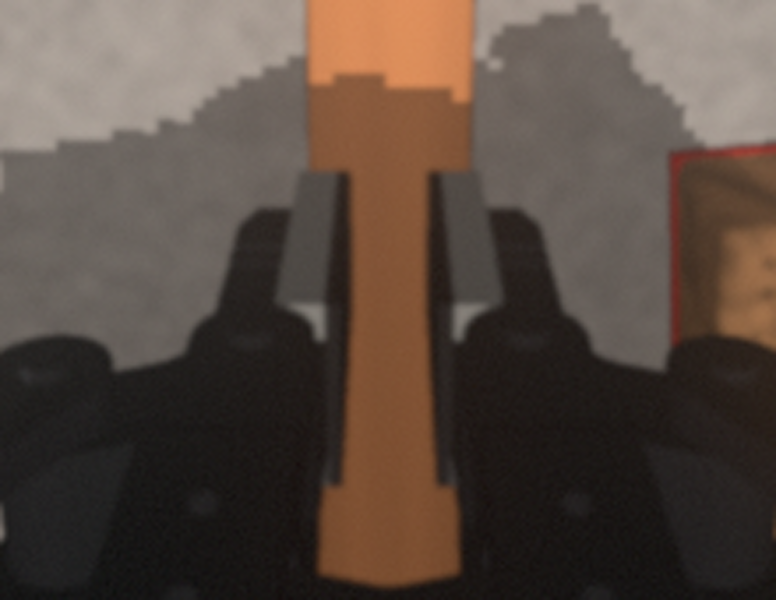

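The close-up shows both pads drawn inside the blank's outline, with no grip force, so it isn't held. I'll open, go lower and try again.

```bash
python3 -m crank '[[[0,0,0,0,0,0,46],[0,0,0,0,0,0,46],[0,0,0,0,0,0,46],[0,0,0,0,0,0,46],[0,0,0.1,0,0,0,46],[0,0,0,0,0,0,46],[0,0,0,0,0,0,46],[0,0,0,0,0,0,46]]]' 40
python3 -m crank '[[[0,0,0,0,0,0,22],[0,0,0,0,0,0,22],[0,0,0,0,0,0,20],[0,0,0,0,0,0,20],[0,0,0,0,0,0,20],[0,0,0,0,0,0,20],[0,0,0,0,0,0,20],[0,0,0,0,0,0,20]]]' 40
python3 - <<'E'
from h import *
s=sense(); print(s["grip_width"]*85.4,s["grip_force"]); im=capture("wrist"); cv2.imwrite("pics/w3.png",im)
print(rect(mask(im,(0,100,30),(180,255,255),(270,100,370,260)),24,"wrist",s))
E
```

```text
time_s: 6.7
eef_pos: [442.3, 281.8, 1.3]
ee_rot: [0.0, 1.0, 0.01, -0.0]
force: [-0.4, -0.9, -0.1]
grip_width: 0.539
grip_force: 0.0
time_s: 7.5
eef_pos: [442.3, 281.8, 1.3]
ee_rot: [0.0, 1.0, 0.01, -0.0]
force: [0.2, -0.5, -0.6]
grip_width: 0.231
grip_force: 0.0
19.699455703272736 0.0
[488.7 282.5  68.3  25.    1.1]
```

```bash
python3 - <<'E'
from h import *
im=capture("side"); s=sense()
m,T=cam("side"); 
P=np.r_[s["eef_pos"],1]; c=np.linalg.inv(T)@P; d=np.array([c[0]/-c[2],-c[1]/-c[2]]); d*=1+m["k1"]*d@d
u=(m["fx"]*d[0]+m["cx"],m["fy"]*d[1]+m["cy"]); print(u)
x,y=map(int,u); x0=max(0,x-100);y0=max(0,y-110)
cv2.imwrite("pics/s1.png",cv2.resize(im[y0:y0+150,x0:x0+200],(800,600),interpolation=cv2.INTER_CUBIC)); print(x0,y0)
E
```

```text
(np.float64(334.16933028956856), np.float64(377.46168603576336))
234 267
```

View pics/s1.png

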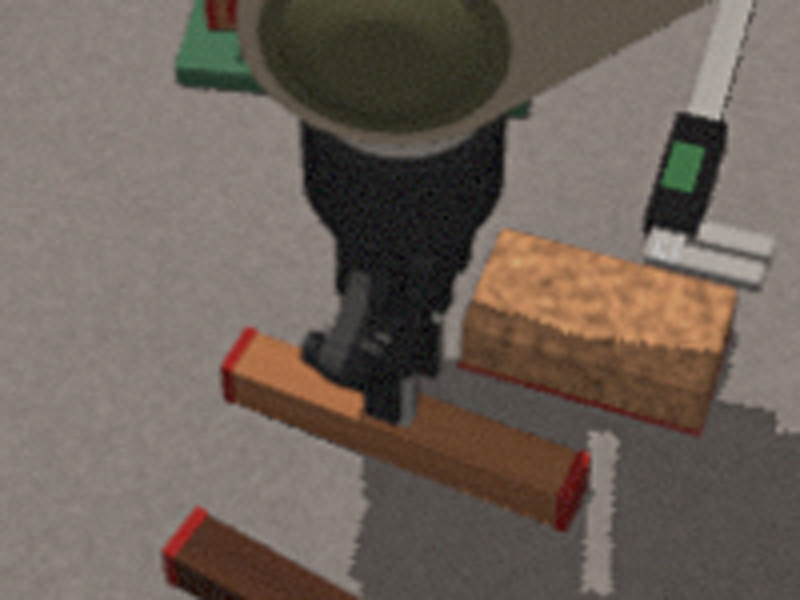

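The side crop shows the near fingertip ending at about (390,425) in the crop, on top of the blank, where the given TCP should be at (400,440). I'll work out how high the real tips are.

```bash
python3 - <<'E'
from h import *
def proj(P,n,s=None):
    m,T=cam(n,s); c=np.linalg.inv(T)@np.r_[P,1]; d=np.array([c[0],-c[1]])/-c[2]; d=d*(1+m["k1"]*d@d)
    return np.round([m["fx"]*d[0]+m["cx"],m["fy"]*d[1]+m["cy"]],1)
s=sense()
print("side tip seen ~ (325.5..337.5,372..373)")
for z in (0,10,20,25,30,40,50):
    print(z,[proj([x,y,z],"side") for x,y in ((431,300),(453,300),(431,292),(453,292))])
im=cv2.imread("pics/w3.png"); h=im[250:330,270:372]
cv2.imwrite("pics/w3c.png",cv2.resize(h,(765,600),interpolation=cv2.INTER_CUBIC))
for z in (1,10,20,25,30,40,50): print(z,[proj([453,281.8+y,z],"wrist",s) for y in (10,18)])
E
```

```text
side tip seen ~ (325.5..337.5,372..373)
0 [array([335.6, 388.5]), array([323.8, 383.7]), array([337.6, 384.9]), array([325.9, 380.1])]
10 [array([335.6, 385.1]), array([323.7, 380.3]), array([337.6, 381.4]), array([325.8, 376.7])]
20 [array([335.6, 381.6]), array([323.6, 376.8]), array([337.7, 377.9]), array([325.8, 373.2])]
25 [array([335.6, 379.8]), array([323.6, 375. ]), array([337.7, 376.2]), array([325.7, 371.4])]
30 [array([335.6, 378.1]), array([323.6, 373.2]), array([337.7, 374.4]), array([325.7, 369.6])]
40 [array([335.6, 374.4]), array([323.5, 369.6]), array([337.7, 370.8]), array([325.6, 366. ])]
50 [array([335.6, 370.8]), array([323.4, 365.9]), array([337.7, 367.1]), array([325.5, 362.3])]
1 [array([303. , 247.1]), array([289.1, 246.8])]
10 [array([302.2, 252.3]), array([287.6, 252. ])]
20 [array([301.2, 258.7]), array([285.9, 258.4])]
25 [array([300.7, 262.2]), array([284.9, 261.9])]
30 [array([300.1, 265.9]), array([283.9, 265.6])]
40 [array([298.9, 273.9]), array([281.6, 273.6])]
50 [array([297.5, 283. ]), array([279.1, 282.6])]
```

View pics/w3c.png

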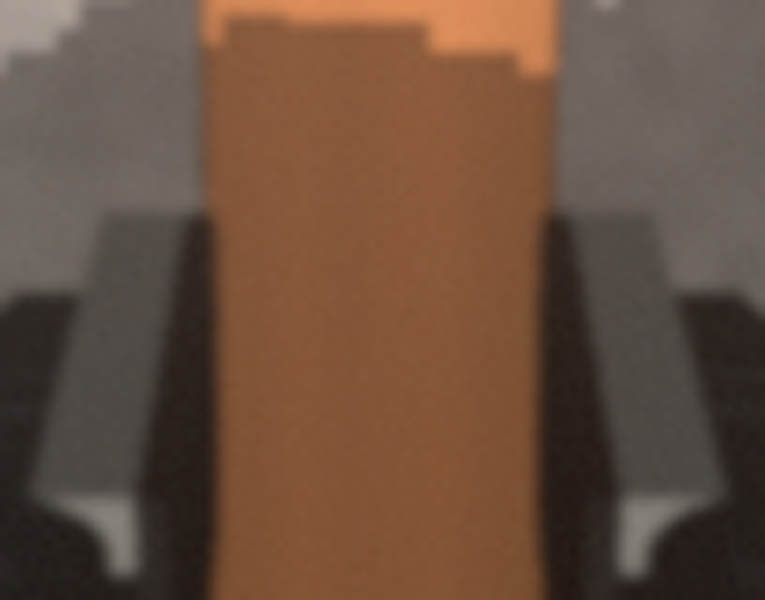

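Both views put the real tips roughly 35–44 mm short of the stated TCP: the wrist view gives z≈45 and the side view 30–43, against a reading of 1.3. I'll treat the TCP as offset, feel for the depth in small steps watching the force, then close.

```bash
python3 -m crank '[[[0,0,0,0,0,0,46],[0,0,0,0,0,0,46],[0,0,0,0,0,0,46],[0,0,0,0,0,0,46],[0,0,0.4,0,0,0,46],[0,0,0.4,0,0,0,46],[0,0,0.2,0,0,0,46],[0,0,0,0,0,0,46]]]' 40
python3 -m crank '[[[0,0,0.1,0,0,0,46],[0,0,0,0,0,0,46],[0,0,0,0,0,0,22],[0,0,0,0,0,0,20],[0,0,0,0,0,0,20],[0,0,0,0,0,0,20],[0,0,0,0,0,0,20],[0,0,0,0,0,0,20]]]' 40
python3 - <<'E'
from h import *
s=sense(); print(s["grip_width"]*85.4,s["grip_force"]); im=capture("wrist"); cv2.imwrite("pics/w4.png",im)
E
```

```text
time_s: 8.4
eef_pos: [441.6, 281.6, -24.8]
ee_rot: [0.0, 1.0, 0.01, -0.001]
force: [-0.1, 0.1, -0.1]
grip_width: 0.544
grip_force: 0.0
time_s: 9.2
eef_pos: [442.6, 282.0, -25.8]
ee_rot: [-0.0, 1.0, 0.01, 0.0]
force: [-1.0, -0.1, 5.6]
grip_width: 0.268
grip_force: 40.1
22.875877477223295 40.13603389263153
```

Gripped: 40 N at blank width, with TCP at −25.8 for an underside at 0. I'll lift, and refine the rack pose from the saved top view.

```bash
python3 -m crank '[[[0,0,-0.2,0,0,0,20],[0,0,-0.6,0,0,0,20],[0,0,-1,0,0,0,20],[0,0,-1,0,0,-0.5,20],[0,0,-1,0,0,-0.5,20],[0,0,-1,0,0,-0.5,20],[0,0,-1,0,0,-0.5,20],[0,0,0,0,0,0,20]]]' 40
python3 - <<'E'
from h import *
s=sense(); im=cv2.imread("pics/top0.png")
dk=mask(im,(0,120,20),(16,255,125),(274,192,346,226)); pl=mask(im,(14,90,150),(24,200,255),(284,230,356,262))
D=rect(dk,63,"top"); L=rect(pl,63,"top"); print("dark",D,"pale",L,"mean",(D+L)[:2]/2)
g=cv2.morphologyEx(mask(im,(50,60,30),(85,255,255),(262,180,366,280)),3,np.ones((25,25))); print("green",rect(g,15,"top"))
w=capture("wrist"); cv2.imwrite("pics/w5.png",w)
go(581.5,23.6,110,17.5)
E
```

```text
time_s: 10.05
eef_pos: [443.6, 282.4, 121.8]
ee_rot: [-0.001, 0.989, 0.149, 0.003]
force: [0.0, 0.5, -0.7]
grip_width: 0.269
grip_force: 39.5
dark [624.2  38.7 158.9  31.5 -73.9] pale [542.2   8.7 146.   40.4 -71.1] mean [583.2  23.7]
green [581.3  23.5 179.1 177.5  18.2]
turn rz units -0.05 | shift x 2.19 y 11.53 z 0.39 now [442.7 282.  119.7] yaw 17.1 j6 1.62 t 10.1 w 22.8 F [ 0.3 -0.2 -1.3]
```

View pics/w5.png

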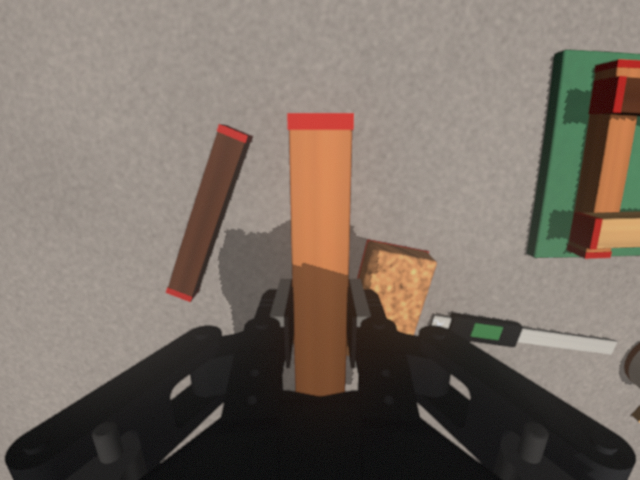

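Wrist view: the blank is firmly held (far end at (320,120)), and the rack is entering at right (540–640,50–255). I'll step sideways and measure the rack from the wrist camera.

```bash
python3 -m crank '[[[0,0.6,0,0,0,0,20],[0,1,0,0,0,0,20],[0,1,0,0,0,0,20],[0,1,0,0,0,0,20],[0,1,0,0,0,0,20],[0,1,0,0,0,0,20],[0,0.5,0,0,0,0,20],[0,0,0,0,0,0,20]]]' 40
cat > rk.py <<'E'
from h import *
s=sense(); im=capture("wrist"); cv2.imwrite("pics/w6.png",im)
k=mask(im,(50,60,30),(85,255,255)); k[:,:360]=0; k[300:]=0
n,l,st,_=cv2.connectedComponentsWithStats(k); print([list(map(int,r)) for r in st[1:] if r[4]>200])
g=cv2.morphologyEx(k,3,np.ones((45,45))); c=max(cv2.findContours(g,0,1)[0],key=cv2.contourArea); print(cv2.boundingRect(c))
print("rack z15",rect(g,15,"wrist",s))
for z,nm,lo,hi in ((63,"dark",(0,120,20),(16,255,110)),(63,"pale",(14,60,110),(24,190,255))):
    q=mask(im,lo,hi); q[:,:360]=0;q[300:]=0; print(nm,rect(q,z,"wrist",s))
E
python3 rk.py
```

```text
time_s: 10.9
eef_pos: [487.1, 134.7, 118.0]
ee_rot: [-0.0, 0.989, 0.147, -0.001]
force: [-0.9, 0.3, -0.2]
grip_width: 0.271
grip_force: 39.5
[[372, 37, 190, 219, 8819], [583, 41, 14, 28, 273], [446, 104, 84, 103, 7484], [563, 107, 25, 97, 924], [443, 245, 82, 9, 598]]
(372, 37, 225, 219)
rack z15 [583.2  23.7 180.1 178.5 -71.9]
dark [621.4  50.6 172.   95.8 -45.6]
pale [533.7   4.1 149.1  27.6 -70.9]
```

```bash
python3 - <<'E'
from h import *
go(567,71.2,37.6,18.1)
E
```

```text
turn rz units -0.14 | shift x 2.25 y 3.45 z 3.22 now [486.8 135.7 118.2] yaw 17.0 j6 1.31 t 10.9 w 23.3 F [-0.2  0.2 -1.9]
```

```bash
python3 -m crank '[[[0,0,0,0,0,-0.14,20],[0.5,0.8,0,0,0,0,20],[0.65,1,0,0,0,0,20],[0.65,1,0,0,0,0,20],[0.45,0.65,0,0,0,0,20],[0,0,1,0,0,0,20],[0,0,0.8,0,0,0,20],[0,0,0,0,0,0,20]]]' 40
python3 - <<'E'
from h import *
go(567,71.2,37.6,18.1)
E
```

```text
time_s: 11.75
eef_pos: [565.8, 72.9, 71.2]
ee_rot: [-0.001, 0.987, 0.159, -0.003]
force: [-0.5, 0.0, -0.5]
grip_width: 0.265
grip_force: 39.5
turn rz units 0.03 | shift x 0.03 y 0.08 z 1.35 now [565.8  72.9  71.2] yaw 18.3 j6 1.17 t 11.8 w 22.6 F [-0.5  0.  -0.5]
```

```bash
python3 -m crank '[[[0.03,0.06,0.4,0,0,0,20],[0,0,0.4,0,0,0,20],[0,0,0.3,0,0,0,20],[0,0,0.15,0,0,0,20],[0,0,0.06,0,0,0,20],[0,0,0,0,0,0,20],[0,0,0,0,0,0,20],[0,0,0,0,0,0,20]]]' 40
python3 - <<'E'
from h import *
go(567,71.2,37.2,18.1)
E
```

```text
time_s: 12.55
eef_pos: [569.0, 70.6, 41.4]
ee_rot: [0.0, 0.987, 0.158, 0.0]
force: [0.4, 0.4, -0.6]
grip_width: 0.267
grip_force: 39.5
turn rz units 0.02 | shift x -0.07 y -0.05 z 0.17 now [569.   70.6  41.4] yaw 18.2 j6 1.17 t 12.6 w 22.8 F [ 0.4  0.4 -0.6]
```

```bash
python3 -m crank '[[[-0.07,-0.04,0.08,0,0,0,20],[0,0,0.05,0,0,0,20],[0,0,0.03,0,0,0,20],[0,0,0.02,0,0,0,20],[0,0,0,0,0,0,20],[0,0,0,0,0,0,20],[0,0,0,0,0,0,20],[0,0,0,0,0,0,20]]]' 40
python3 - <<'E'
from h import *
go(567,71.2,37.2,18.1)
E
```

```text
time_s: 13.35
eef_pos: [566.8, 71.0, 37.3]
ee_rot: [0.0, 0.987, 0.159, 0.0]
force: [-3.6, -0.7, 5.7]
grip_width: 0.267
grip_force: 40.2
turn rz units 0.02 | shift x 0.01 y -0.00 z 0.00 now [566.8  71.   37.3] yaw 18.2 j6 1.17 t 13.3 w 22.8 F [-3.6 -0.7  5.7]
```

Contact is at 5.7 N, at exactly the expected height. I'll release, rise, and go over to blank_b.

```bash
python3 -m crank '[[[0,0,0,0,0,0,30],[0,0,0,0,0,0,40],[0,0,0,0,0,0,46],[0,0,-0.4,0,0,0,46],[0,0,-1,0,0,0,46],[0,0,-1,0,0,0,46],[0,0,-1,0,0,0.5,46],[0,0,-0.6,0,0,0.5,46]]]' 40
python3 - <<'E'
from h import *
go(420,365,110,-5.5)
E
```

```text
time_s: 14.15
eef_pos: [567.5, 71.0, 139.4]
ee_rot: [0.0, 0.996, 0.088, 0.002]
force: [0.5, 0.6, -0.2]
grip_width: 0.538
grip_force: 0.0
turn rz units 1.95 | shift x -7.00 y -11.14 z 1.18 now [567.5  71.  139.4] yaw 10.1 j6 1.31 t 14.2 w 46.0 F [ 0.5  0.6 -0.2]
```

```bash
python3 -m crank '[[[0,0,0,0,0,1,46],[0,0,0,0,0,0.95,46],[-0.6,-0.96,0,0,0,0,46],[-0.63,-1,0,0,0,0,46],[-0.63,-1,0,0,0,0,46],[-0.63,-1,0,0,0,0,46],[-0.63,-1,0,0,0,0,46],[-0.63,-1,0,0,0,0,46]]]' 40
python3 -m crank '[[[-0.63,-1,0.2,0,0,0,46],[-0.63,-1,0.2,0,0,0,46],[-0.63,-1,0.2,0,0,0,46],[-0.63,-1,0.2,0,0,0,46],[-0.6,-0.95,0.2,0,0,0,46],[-0.5,-0.8,0.2,0,0,0,46],[0,0,0,0,0,0,46],[0,0,0,0,0,0,46]]]' 40
python3 - <<'E'
from h import *
s=sense(); im=capture("wrist"); cv2.imwrite("pics/w7.png",im)
k=mask(im,(0,80,20),(180,255,255)); k[290:]=0
n,l,st,_=cv2.connectedComponentsWithStats(k)
for i in range(1,n):
    if st[i,4]>400:
        print(st[i].tolist(), rect((l==i).astype(np.uint8),24,"wrist",s))
hs=cv2.cvtColor(im,cv2.COLOR_BGR2HSV); print([hs[200,u].tolist() for u in range(280,350,6)])
go(417.3,378.5,-26,-5.5)
E
```

```text
time_s: 14.95
eef_pos: [486.9, 229.2, 137.4]
ee_rot: [-0.0, 0.999, -0.047, 0.0]
force: [1.1, 0.7, 0.2]
grip_width: 0.542
grip_force: 0.0
time_s: 15.75
eef_pos: [410.8, 379.7, 107.1]
ee_rot: [-0.0, 0.999, -0.046, 0.0]
force: [0.8, 0.1, 0.1]
grip_width: 0.537
grip_force: 0.0
[302, 115, 35, 175, 4951] [427.2 378.9 143.   25.7  -5.3]
[485, 164, 91, 126, 10438] [387.1 201.6 116.3  75.9   5.6]
[[12, 28, 156], [13, 30, 155], [13, 27, 150], [12, 27, 158], [9, 60, 110], [10, 124, 101], [9, 122, 96], [9, 117, 94], [9, 125, 98], [14, 40, 128], [14, 28, 154], [13, 29, 160]]
turn rz units 0.02 | shift x 0.25 y 0.01 z 5.33 now [411.1 379.3 107.1] yaw -5.4 j6 2.20 t 15.8 w 45.8 F [-0.1  0.   0.2]
```

```bash
python3 -m crank '[[[0.28,0,0.6,0,0,0,46],[0,0,1,0,0,0,46],[0,0,1,0,0,0,46],[0,0,1,0,0,0,46],[0,0,0.9,0,0,0,46],[0,0,0.5,0,0,0,46],[0,0,0.28,0,0,0,46],[0,0,0,0,0,0,46]]]' 40
python3 -m crank '[[[0,0,0.06,0,0,0,46],[0,0,0,0,0,0,46],[0,0,0,0,0,0,22],[0,0,0,0,0,0,20],[0,0,0,0,0,0,20],[0,0,0,0,0,0,20],[0,0,0,0,0,0,20],[0,0,0,0,0,0,20]]]' 40
python3 - <<'E'
from h import *
go(598,-23.8,37.3,18.1)
E
```

```text
time_s: 16.6
eef_pos: [417.8, 378.6, -26.0]
ee_rot: [0.0, 0.999, -0.047, -0.0]
force: [-0.0, 0.5, 0.4]
grip_width: 0.539
grip_force: 0.0
time_s: 17.4
eef_pos: [418.1, 379.3, -26.2]
ee_rot: [-0.0, 0.999, -0.047, 0.001]
force: [-1.7, -0.2, 5.7]
grip_width: 0.268
grip_force: 40.5
turn rz units -2.93 | shift x 1.83 y 17.56 z -2.54 now [418.1 379.3 -26.2] yaw -5.4 j6 2.19 t 17.4 w 22.9 F [-1.7 -0.2  5.7]
```

```bash
python3 -m crank '[[[0,0,-0.2,0,0,0,20],[0,0,-0.6,0,0,0,20],[0,0,-1,0,0,0,20],[0,0,-1,0,0,-0.75,20],[0,0,-1,0,0,-0.75,20],[0,0,-1,0,0,-0.75,20],[0,0,-1,0,0,-0.7,20],[0,0,-0.6,0,0,0,20]]]' 40
python3 -m crank '[[[0,0.7,0,0,0,0,20],[0.1,1,0,0,0,0,20],[0.1,1,0,0,0,0,20],[0.1,1,0,0,0,0,20],[0.1,1,0,0,0,0,20],[0.1,1,0,0,0,0,20],[0.1,1,0,0,0,0,20],[0.1,1,0,0,0,0,20]]]' 40
python3 -m crank '[[[0.1,1,0,0,0,0,20],[0.1,1,0,0,0,0,20],[0.1,1,0,0,0,0,20],[0.1,1,0,0,0,0,20],[0.1,1,0,0,0,0,20],[0.1,1,0,0,0,0,20],[0.1,1,0,0,0,0,20],[0.1,1,0,0,0,0,20]]]' 40
python3 -m crank '[[[0.2,1,0,0,0,0,20],[0.1,0.8,0,0,0,0,20],[0,0,0,0,0,0,20],[0,0,0,0,0,0,20],[0,0,0,0,0,0,20],[0,0,0,0,0,0,20],[0,0,0,0,0,0,20],[0,0,0,0,0,0,20]]]' 40
python3 - <<'E'
from h import *
go(598,-23.8,36.8,18.1)
E
```

```text
time_s: 18.2
eef_pos: [418.0, 379.2, 135.2]
ee_rot: [-0.0, 0.987, 0.16, 0.001]
force: [-0.5, 0.1, -0.9]
grip_width: 0.275
grip_force: 39.8
time_s: 19.0
eef_pos: [494.6, 200.7, 133.2]
ee_rot: [-0.0, 0.987, 0.159, -0.0]
force: [-0.1, 0.6, 0.1]
grip_width: 0.269
grip_force: 39.8
time_s: 19.8
eef_pos: [576.3, 17.0, 133.1]
ee_rot: [-0.0, 0.987, 0.158, -0.0]
force: [-0.1, 0.4, -0.2]
grip_width: 0.268
grip_force: 39.8
time_s: 20.6
eef_pos: [597.3, -22.0, 133.2]
ee_rot: [-0.0, 0.987, 0.159, 0.0]
force: [0.0, 0.1, 0.1]
grip_width: 0.27
grip_force: 39.8
turn rz units 0.02 | shift x 0.01 y 0.08 z 3.86 now [597.3 -22.  133.2] yaw 18.3 j6 1.02 t 20.6 w 23.0 F [0.  0.1 0.1]
```

```bash
python3 -m crank '[[[0.01,0.08,0.6,0,0,0.02,20],[0,0,1,0,0,0,20],[0,0,1,0,0,0,20],[0,0,0.7,0,0,0,20],[0,0,0.3,0,0,0,20],[0,0,0.1,0,0,0,20],[0,0,0,0,0,0,20],[0,0,0,0,0,0,20]]]' 40
python3 -m crank '[[[0,0,0.08,0,0,0,20],[0,0,0.06,0,0,0,20],[0,0,0.02,0,0,0,20],[0,0,0,0,0,0,20],[0,0,0,0,0,0,20],[0,0,0,0,0,0,20],[0,0,0,0,0,0,20],[0,0,0,0,0,0,20]]]' 40
python3 - <<'E'
from h import *
go(598,-23.8,36.8,18.1)
E
```

```text
time_s: 21.4
eef_pos: [598.8, -24.3, 41.6]
ee_rot: [0.0, 0.988, 0.157, 0.001]
force: [-0.1, -0.9, -0.7]
grip_width: 0.27
grip_force: 39.8
time_s: 22.2
eef_pos: [598.3, -24.2, 36.8]
ee_rot: [0.0, 0.988, 0.157, 0.0]
force: [-1.9, 0.3, 3.6]
grip_width: 0.271
grip_force: 40.3
turn rz units -0.00 | shift x -0.00 y -0.02 z -0.00 now [598.3 -24.2  36.8] yaw 18.1 j6 1.02 t 22.2 w 23.2 F [-1.9  0.3  3.6]
```

Second blank is down (3.6 N at the expected height). I'll release, rise and turn so the fingers close along world x, clear of the wax jar beside the cover, then measure the stack and cover.

```bash
python3 -m crank '[[[0,0,0,0,0,0,30],[0,0,0,0,0,0,40],[0,0,0,0,0,0,46],[0,0,-0.4,0,0,0,46],[0,0,-1,0,0,0,46],[0,0,-1,0,0,0,46],[0,0,-1,0,0,-0.5,46],[0,0,-0.6,0,0,-0.5,46]]]' 40
python3 -m crank '[[[0,0,0,0,0,-1,85],[0,0,0,0,0,-1,85],[0,0,0,0,0,-1,85],[0,0,0,0,0,-1,85],[0,0,0,0,0,-1,85],[0,0,0,0,0,-1,85],[0,0,0,0,0,-0.8,85],[0,0,0,0,0,0,85]]]' 40
python3 - <<'E'
from h import *
go(382,-240.5,110,80.6)
E
```

```text
time_s: 23.0
eef_pos: [598.9, -24.4, 139.5]
ee_rot: [0.001, 0.974, 0.227, 0.001]
force: [-0.2, -0.1, -0.5]
grip_width: 0.54
grip_force: 0.0
time_s: 23.8
eef_pos: [598.3, -24.2, 137.3]
ee_rot: [0.0, 0.763, 0.646, 0.0]
force: [-0.5, 0.2, 0.6]
grip_width: 0.996
grip_force: 0.0
turn rz units -0.01 | shift x -9.95 y -7.12 z 1.09 now [598.3 -24.2 137.3] yaw 80.5 j6 -0.07 t 23.8 w 85.1 F [-0.5  0.2  0.6]
```

```bash
python3 -m crank '[[[-0.7,-0.5,0,0,0,0,85],[-1,-0.72,0,0,0,0,85],[-1,-0.72,0,0,0,0,85],[-1,-0.72,0,0,0,0,85],[-1,-0.72,0,0,0,0,85],[-1,-0.72,0,0,0,0,85],[-1,-0.72,0,0,0,0,85],[-1,-0.72,0,0,0,0,85]]]' 40
python3 -m crank '[[[-1,-0.72,0.3,0,0,0,85],[-0.8,-0.57,0.3,0,0,0,85],[-0.45,-0.3,0.3,0,0,0,85],[0,0,0.2,0,0,0,85],[0,0,0,0,0,0,85],[0,0,0,0,0,0,85],[0,0,0,0,0,0,85],[0,0,0,0,0,0,85]]]' 40
python3 - <<'E'
from h import *
s=sense(); im=capture("wrist"); cv2.imwrite("pics/w8.png",im)
k=mask(im,(14,70,120),(26,200,255)); n,l,st,_=cv2.connectedComponentsWithStats(k)
i=1+np.argmax(st[1:,4]); print(st[i].tolist()); g=cv2.morphologyEx((l==i).astype(np.uint8),3,np.ones((61,61)))
print("cover z12",rect(g,12,"wrist",s))
x,y,w,h=st[i,:4]; hs=cv2.cvtColor(im,cv2.COLOR_BGR2HSV)
print("row",[hs[y+h//2,u].tolist() for u in range(x,x+w,12)])
d=mask(im,(0,0,0),(180,255,100)); d2=np.zeros_like(d); d2[y+5:y+h-5,x+5:x+w-5]=d[y+5:y+h-5,x+5:x+w-5]
n,l,st,_=cv2.connectedComponentsWithStats(d2); i=1+np.argmax(st[1:,4]); print("collar",st[i].tolist(),rect((l==i).astype(np.uint8),42,"wrist",s))
t=capture("top"); cv2.imwrite("pics/top1.png",t)
for nm,lo,hi in (("a",(9,150,140),(16,255,255)),("b",(0,120,20),(16,255,125))):
    k=mask(t,lo,hi,(265,180,366,280)); n,l,st,_=cv2.connectedComponentsWithStats(k)
    for i in range(1,n):
        if st[i,4]>120: print(nm,st[i].tolist(),rect((l==i).astype(np.uint8),87,"top"))
E
```

```text
time_s: 24.6
eef_pos: [428.9, -192.0, 137.2]
ee_rot: [0.0, 0.764, 0.645, 0.0]
force: [1.0, 0.2, 0.4]
grip_width: 0.997
grip_force: 0.0
time_s: 25.4
eef_pos: [381.7, -239.8, 109.4]
ee_rot: [0.0, 0.763, 0.646, 0.0]
force: [0.9, -0.2, -0.3]
grip_width: 0.994
grip_force: 0.0
[230, 135, 186, 170, 25066]
cover z12 [ 382.9 -241.6  151.9  151.3   -9.5]
row [[15, 33, 94], [16, 118, 136], [16, 120, 117], [16, 123, 145], [16, 121, 135], [15, 125, 90], [12, 135, 72], [15, 50, 91], [17, 49, 93], [14, 134, 76], [14, 139, 79], [16, 119, 139], [19, 112, 195], [16, 121, 196], [18, 113, 199], [17, 62, 165]]
collar [287, 194, 71, 71, 3609] [ 381.9 -235.4   55.1   51.2   11.5]
a [283, 203, 26, 57, 534] [565.9  71.5 148.   24.9  18.4]
b [293, 192, 54, 61, 854] [580.8  -6.5 157.5 111.1  30.9]
```

```bash
python3 - <<'E'
from h import *
go(382.8,-241.4,-20,80.5)
E
python3 -m crank '[[[0,0,0,0,0,0,85],[-0.06,0.04,0.6,0,0,0,85],[0,0,1,0,0,0,85],[0,0,1,0,0,0,85],[0,0,1,0,0,0,85],[0,0,0.7,0,0,0,85],[0,0,0.3,0,0,0,85],[0,0,0,0,0,0,85]]]' 50
python3 - <<'E'
from h import *
go(382.8,-241.4,-20,80.5)
E
```

```text
turn rz units -0.00 | shift x -0.05 y 0.06 z 5.17 now [ 381.5 -239.9  109.3] yaw 80.5 j6 -0.66 t 25.5 w 85.1 F [-0.3 -0.1  0.3]
time_s: 26.3
eef_pos: [381.8, -241.5, -6.3]
ee_rot: [-0.001, 0.763, 0.646, -0.0]
force: [0.4, 0.2, -0.2]
grip_width: 0.991
grip_force: 0.0
turn rz units -0.00 | shift x 0.01 y 0.04 z 0.55 now [ 381.8 -241.5   -6.3] yaw 80.5 j6 -0.66 t 26.3 w 84.7 F [ 0.4  0.2 -0.2]
```

```bash
python3 -m crank '[[[0,0.04,0.2,0,0,0,85],[0,0,0.2,0,0,0,85],[0,0,0.13,0,0,0,85],[0,0,0,0,0,0,70],[0,0,0,0,0,0,50],[0,0,0,0,0,0,50],[0,0,0,0,0,0,50],[0,0,0,0,0,0,50]]]' 50
python3 - <<'E'
from h import *
s=sense(); print(s["grip_force"]); go(582.5,23.7,67,108.1)
E
```

```text
time_s: 27.1
eef_pos: [383.2, -242.1, -18.7]
ee_rot: [0.0, 0.763, 0.646, 0.0]
force: [-0.5, 1.5, 6.7]
grip_width: 0.627
grip_force: 53.7
53.68182498263195
turn rz units -3.45 | shift x 7.63 y 10.88 z -3.43 now [ 383.2 -242.1  -18.7] yaw 80.5 j6 -0.66 t 27.1 w 53.5 F [-0.5  1.5  6.7]
```

```bash
python3 -m crank '[[[0,0,-0.2,0,0,0,50],[0,0,-0.6,0,0,0,50],[0,0,-1,0,0,0,50],[0,0,-1,0,0,0,50],[0,0,-1,0,0,0,50],[0,0,-1,0,0,0,50],[0,0,-0.9,0,0,0,50],[0,0,-0.3,0,0,0,50]]]' 50
python3 -m crank '[[[0,0,0,0,0,-0.85,50],[0,0,0,0,0,-0.9,50],[0,0,0,0,0,-0.9,50],[0,0,0,0,0,-0.8,50],[0.35,0.5,0,0,0,0,50],[0.6,0.86,0,0,0,0,50],[0.7,1,0,0,0,0,50],[0.7,1,0,0,0,0,50]]]' 50
python3 -m crank '[[[0.7,1,0,0,0,0,50],[0.7,1,0,0,0,0,50],[0.7,1,0,0,0,0,50],[0.7,1,0,0,0,0,50],[0.7,1,0,0,0,0,50],[0.6,0.86,0,0,0,0,50],[0.4,0.6,0,0,0,0,50],[0,0,0,0,0,0,50]]]' 50
python3 - <<'E'
from h import *
go(582.5,23.7,68.3,108.1)
E
```

```text
time_s: 27.9
eef_pos: [383.5, -242.3, 132.6]
ee_rot: [0.001, 0.763, 0.646, 0.0]
force: [-0.3, 0.1, -2.9]
grip_width: 0.63
grip_force: 53.6
time_s: 28.7
eef_pos: [444.6, -158.8, 129.9]
ee_rot: [-0.001, 0.588, 0.809, -0.0]
force: [0.2, 0.2, -2.7]
grip_width: 0.627
grip_force: 53.5
time_s: 29.5
eef_pos: [563.4, -1.2, 129.5]
ee_rot: [-0.001, 0.586, 0.81, -0.0]
force: [0.2, -0.0, -3.3]
grip_width: 0.625
grip_force: 53.7
turn rz units 0.01 | shift x 0.71 y 1.03 z 2.45 now [563.4  -1.2 129.5] yaw 108.2 j6 -0.53 t 29.5 w 53.4 F [ 0.2 -0.  -3.3]
```

```bash
python3 -m crank '[[[0.35,0.5,0,0,0,0,50],[0.36,0.53,0.3,0,0,0,50],[0,0,0.4,0,0,0,50],[0,0,0.4,0,0,0,50],[0,0,0,0,0,0,50],[0,0,0,0,0,0,50],[0,0,0,0,0,0,50],[0,0,0,0,0,0,50]]]' 50
python3 - <<'E'
from h import *
s=sense(); im=capture("wrist"); cv2.imwrite("pics/w9.png",im)
k=mask(im,(12,60,60),(26,200,255)); k[:,:150]=0;k[:,490:]=0; n,l,st,_=cv2.connectedComponentsWithStats(k)
i=1+np.argmax(st[1:,4]); print(st[i].tolist()); zt=s["eef_pos"][2]+18.7+12
q=(l==i).astype(np.uint8); c=max(cv2.findContours(q,0,1)[0],key=cv2.contourArea)[:,0]; P=plane(c,zt,"wrist",s)
# far edge & side edges in tool axes
a=np.radians(yaw(s)); D=P-s["eef_pos"][:2]; X=D@[np.cos(a),np.sin(a)]; Y=D@[np.sin(a),-np.cos(a)]
print("far x",np.percentile(X,[90,95,98,100]).round(1),"Y",Y.min().round(1),Y.max().round(1)); 
far=(X>X.max()-8)&(abs(Y)<55); print("edge slope deg",np.degrees(np.arctan(np.polyfit(Y[far],X[far],1))[0]), "x at 0",np.polyfit(Y[far],X[far],1)[1])
go(582.5,23.7,68.3,108.1)
E
```

```text
time_s: 30.3
eef_pos: [582.4, 21.7, 103.8]
ee_rot: [0.0, 0.587, 0.809, 0.0]
force: [-0.4, 0.0, -2.7]
grip_width: 0.629
grip_force: 53.8
[150, 122, 340, 279, 62286]
far x [75.8 76.1 76.3 78.6] Y -77.0 76.4
edge slope deg -0.06010398645203752 x at 0 76.11248704792257
turn rz units -0.00 | shift x 0.07 y 0.03 z 1.42 now [582.4  21.8 103.8] yaw 108.1 j6 -0.48 t 30.4 w 53.4 F [-0.3 -0.2 -2.2]
```

```bash
python3 -m crank '[[[0.05,0.03,0.3,0,0,0,50],[0,0,0.4,0,0,0,50],[0,0,0.3,0,0,0,50],[0,0,0.2,0,0,0,50],[0,0,0.08,0,0,0,50],[0,0,0,0,0,0,50],[0,0,0,0,0,0,50],[0,0,0,0,0,0,50]]]' 50
python3 - <<'E'
from h import *
go(582.5,23.7,68.3,108.1)
E
```

```text
time_s: 31.15
eef_pos: [582.7, 23.4, 71.7]
ee_rot: [0.0, 0.587, 0.809, 0.0]
force: [-0.2, 0.6, -2.6]
grip_width: 0.628
grip_force: 53.9
turn rz units -0.00 | shift x 0.01 y -0.00 z 0.14 now [582.7  23.4  71.7] yaw 108.1 j6 -0.48 t 31.1 w 53.6 F [-0.2  0.6 -2.6]
```

```bash
python3 -m crank '[[[0,0,0.06,0,0,0,50],[0,0,0.05,0,0,0,50],[0,0,0.03,0,0,0,50],[0,0,0,0,0,0,50],[0,0,0,0,0,0,50],[0,0,0,0,0,0,50],[0,0,0,0,0,0,50],[0,0,0,0,0,0,50]]]' 50
python3 - <<'E'
from h import *
go(582.5,23.7,68.3,108.1)
E
```

```text
time_s: 31.95
eef_pos: [582.6, 23.4, 68.3]
ee_rot: [0.0, 0.587, 0.809, 0.0]
force: [-3.4, 0.6, 6.2]
grip_width: 0.629
grip_force: 54.7
turn rz units -0.00 | shift x 0.01 y 0.00 z -0.00 now [582.6  23.4  68.3] yaw 108.1 j6 -0.48 t 31.9 w 53.7 F [-3.4  0.6  6.2]
```

Cover is seated. I'll release, rise, turn, then go above the probe.

```bash
python3 -m crank '[[[0,0,0,0,0,0,60],[0,0,0,0,0,0,72],[0,0,0,0,0,0,85],[0,0,-0.3,0,0,0,85],[0,0,-1,0,0,0,85],[0,0,-1,0,0,0,85],[0,0,-1,0,0,0,85],[0,0,-1,0,0,0,85]]]' 50
python3 -m crank '[[[0,0,-1,0,0,-0.95,85],[0,0,-1,0,0,-0.95,85],[0,0,-0.3,0,0,-0.95,85],[0,0,0,0,0,-0.95,85],[0,0,0,0,0,-0.95,85],[0,0,0,0,0,-0.85,60],[0,0,0,0,0,0,60],[0,0,0,0,0,0,60]]]' 50
cat > cv.py <<'E'
from h import *
t=capture("top"); cv2.imwrite("pics/top2.png",t)
k=mask(t,(14,80,120),(26,200,255),(265,175,366,285)); n,l,st,_=cv2.connectedComponentsWithStats(k)
i=1+np.argmax(st[1:,4]); print(st[i].tolist(),"cover z99",rect(cv2.morphologyEx((l==i).astype(np.uint8),3,np.ones((9,9))),99,"top"))
E
python3 - <<'E'
from h import *
go(570.2,-368,230,153)
E
```

```text
time_s: 32.75
eef_pos: [582.5, 23.4, 177.0]
ee_rot: [0.0, 0.587, 0.809, 0.0]
force: [-0.5, -0.9, -0.4]
grip_width: 0.995
grip_force: 0.0
time_s: 33.55
eef_pos: [582.5, 23.4, 233.2]
ee_rot: [0.0, 0.236, 0.972, 0.0]
force: [0.8, 0.1, -0.1]
grip_width: 0.703
grip_force: 0.0
turn rz units -0.04 | shift x -6.67 y -14.17 z 0.13 now [582.5  23.4 233.2] yaw 152.7 j6 -1.25 t 33.5 w 60.0 F [ 0.8  0.1 -0.1]
```

```bash
python3 -m crank '[[[-0.3,-0.6,0,0,0,0,60],[-0.47,-1,0,0,0,0,60],[-0.47,-1,0,0,0,0,60],[-0.47,-1,0,0,0,0,60],[-0.47,-1,0,0,0,0,60],[-0.47,-1,0,0,0,0,60],[-0.47,-1,0,0,0,0,60],[-0.47,-1,0,0,0,0,60]]]' 50
python3 -m crank '[[[-0.47,-1,0,0,0,0,60],[-0.47,-1,0,0,0,0,60],[-0.47,-1,0,0,0,0,60],[-0.47,-1,0,0,0,0,60],[-0.47,-1,0,0,0,0,60],[-0.5,-1,0,0,0,0,60],[-0.3,-0.6,0,0,0,0,60],[0,0,0,0,0,0,60]]]' 50
python3 cv.py; python3 - <<'E'
from h import *
s=sense(); im=capture("wrist"); cv2.imwrite("pics/w10.png",im)
k=mask(im,(5,140,60),(20,255,255)); k[:,:200]=0;k[:,440:]=0
n,l,st,_=cv2.connectedComponentsWithStats(k)
for i in range(1,n):
    if st[i,4]>300: print(st[i].tolist(),rect((l==i).astype(np.uint8),222,"wrist",s))
go(570.2,-368,230,153)
cv2.imwrite("pics/w10c.png",cv2.resize(im[130:400,120:480],(800,600)))
E
```

```text
time_s: 34.35
eef_pos: [575.3, -188.7, 232.9]
ee_rot: [0.0, 0.236, 0.972, -0.0]
force: [0.9, 0.4, 0.5]
grip_width: 0.705
grip_force: 0.0
time_s: 35.15
eef_pos: [569.4, -372.2, 232.0]
ee_rot: [-0.0, 0.237, 0.972, -0.0]
force: [0.1, 0.3, 0.1]
grip_width: 0.702
grip_force: 0.0
[277, 189, 74, 73, 3097] cover z99 [581.5  24.  158.  151.7 -71.9]
[296, 215, 51, 65, 2291] [ 563.2 -367.1   41.2   30.2  -24. ]
turn rz units -0.03 | shift x 0.03 y 0.05 z 0.11 now [ 570.3 -369.6  232.6] yaw 152.8 j6 -1.84 t 35.2 w 60.2 F [ 0.3 -0.7 -0.8]
```

View pics/w10c.png

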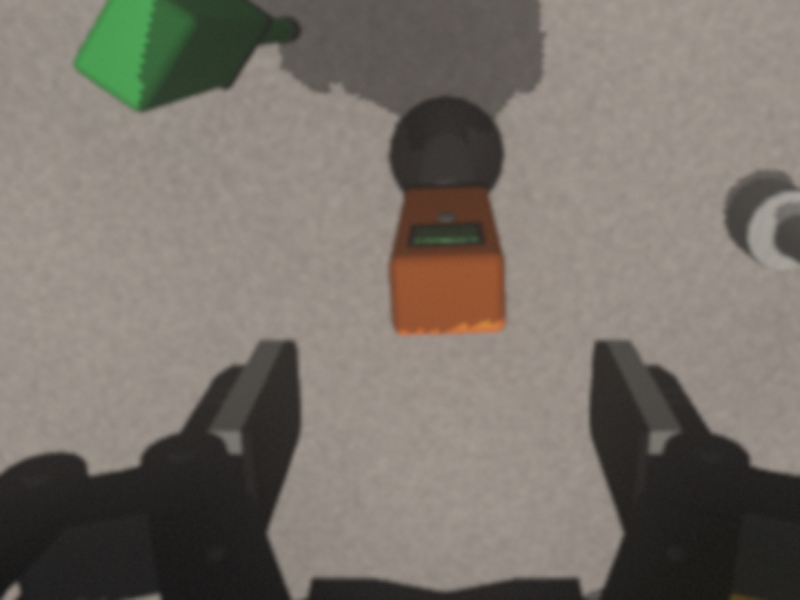

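The orange handle's top face is at px (296,246),(346,246),(347,279),(298,279), with the screen facing the camera. That is the orange probe, and the green one is upper left. The cover sits at (581.5,24), yaw 18.1.

```bash
python3 - <<'E'
from h import *
s=sense(); c=np.array([[296,245.7],[346.4,245.7],[347.3,278.5],[297.8,279.4]])
P=plane(c,222,"wrist",s); print(P.round(1)); print("sides",[round(float(np.linalg.norm(P[i]-P[i-1])),1) for i in range(4)],"c",P.mean(0).round(1))
e=P[1]-P[0]+P[2]-P[3]; print("y-line yaw",np.degrees(np.arctan2(e[1],e[0]))%180)
a=np.degrees(np.arctan2(e[1],e[0]))%180+90
go(*P.mean(0),150,a)
# stand foot (black disc) at bench ~ z 8
im=cv2.imread("pics/w10.png"); im2=cv2.imread("pics/top0.png")
hs=cv2.cvtColor(im,cv2.COLOR_BGR2HSV); print(hs[185:215:6,320].tolist())
# tip offset: pad front bottom edge seen at crop v=341, inner gap u 298..592
v=130+.45*341; w=.45*(592-298); print("tip v",v,"gap px",w)
E
```

```text
[[ 555.6 -378.4]
 [ 569.6 -351.2]
 [ 589.3 -360.2]
 [ 575.6 -388. ]]
sides [22.2, 30.5, 21.6, 30.9] c [ 572.5 -369.4]
y-line yaw 63.33136927529352
turn rz units -0.07 | shift x -0.08 y 0.04 z 3.31 now [ 570.3 -369.6  232.6] yaw 152.8 j6 -1.84 t 35.2 w 60.2 F [ 0.3 -0.7 -0.8]
[[10, 29, 53], [15, 27, 57], [15, 26, 59], [23, 17, 59], [15, 26, 58]]
tip v 283.45000000000005 gap px 132.3
```

```bash
python3 -m crank '[[[-0.06,0.04,0.4,0,0,-0.07,60],[0,0,1,0,0,0,60],[0,0,1,0,0,0,60],[0,0,0.9,0,0,0,60],[0,0,0.45,0,0,0,60],[0,0,0.15,0,0,0,60],[0,0,0,0,0,0,60],[0,0,0,0,0,0,60]]]' 50
python3 -m crank '[[[0,0,0,0,0,0,50],[0,0,0,0,0,0,42],[0,0,0,0,0,0,36],[0,0,0,0,0,0,26],[0,0,0,0,0,0,26],[0,0,0,0,0,0,26],[0,0,0,0,0,0,26],[0,0,0,0,0,0,26]]]' 60
python3 - <<'E'
from h import *
s=sense(); print(s["grip_force"],s["wrist_torque"]); go(572.2,-369.2,135,153.3)
E
```

```text
time_s: 36.05
eef_pos: [572.9, -369.4, 136.6]
ee_rot: [0.001, 0.23, 0.973, -0.001]
force: [0.1, -0.4, -0.2]
grip_width: 0.703
grip_force: 0.0
time_s: 36.85
eef_pos: [572.5, -369.3, 135.7]
ee_rot: [0.0, 0.23, 0.973, -0.0]
force: [0.2, -0.8, 4.0]
grip_width: 0.367
grip_force: 59.3
59.324349761009216 [-0.01553592  0.1063273  -0.00826877]
turn rz units 0.02 | shift x 0.01 y -0.00 z 0.03 now [ 572.5 -369.3  135.7] yaw 153.4 j6 -1.85 t 36.9 w 31.3 F [ 0.2 -0.8  4. ]
```

```bash
python3 -m crank '[[[0,0,-0.2,0,0,0,26],[0,0,-0.5,0,0,0,26],[0,0,-0.9,0,0,0,26],[0,0,-1,0,0,0,26],[0,0,-1,0,0,0,26],[0,0,-1,0,0,0,26],[0,0,-0.9,0,0,0,26],[0,0,-0.5,0,0,0,26]]]' 60
python3 -m crank '[[[0,0,-0.2,0,0,0,26],[0,0,0,0,0,0,26],[0,0,0,0,0,0,26],[0,0,0,0,0,0,26],[0,0,0,0,0,0,26],[0,0,0,0,0,0,26],[0,0,0,0,0,0,26],[0,0,0,0,0,0,26]]]' 60
python3 cv.py; python3 - <<'E'
from h import *
# probe check: side view, orange handle and rod; axis line via two heights
im=capture("side"); cv2.imwrite("pics/s2.png",im)
k=mask(im,(3,140,60),(18,255,255),(340,0,480,200)); n,l,st,ce=cv2.connectedComponentsWithStats(k)
for i in range(1,n):
    if st[i,4]>60: print(st[i].tolist(),ce[i].round(1))
s=sense(); print(s["wrist_torque"].round(3)); go(582.5,23.7,290,153.3)
w=capture("wrist"); cv2.imwrite("pics/w11.png",w)
E
```

```text
time_s: 37.65
eef_pos: [572.6, -369.2, 288.2]
ee_rot: [0.001, 0.23, 0.973, -0.001]
force: [-0.1, 0.4, -1.1]
grip_width: 0.369
grip_force: 59.4
time_s: 38.45
eef_pos: [572.4, -369.2, 290.3]
ee_rot: [-0.0, 0.23, 0.973, 0.0]
force: [-0.5, -1.0, -2.3]
grip_width: 0.368
grip_force: 59.4
[277, 189, 74, 73, 3100] cover z99 [581.6  23.2 159.7 151.9 -72. ]
[396, 35, 18, 39, 350] [405.3  57.7]
[-0.011 -0.027 -0.009]
turn rz units 0.02 | shift x 6.70 y 14.22 z 0.01 now [ 572.4 -369.2  290.3] yaw 153.4 j6 -1.85 t 38.5 w 31.0 F [-0.  -0.8 -1.8]
```

```bash
python3 -m crank '[[[0.15,0.35,0,0,0,0,26],[0.35,0.75,0,0,0,0,26],[0.47,1,0,0,0,0,26],[0.47,1,0,0,0,0,26],[0.47,1,0,0,0,0,26],[0.47,1,0,0,0,0,26],[0.47,1,0,0,0,0,26],[0.47,1,0,0,0,0,26]]]' 60
python3 -m crank '[[[0.35,0.75,0,0,0,0,26],[0.15,0.35,0,0,0,0,26],[0,0,0,0,0,0,26],[0,0,0,0,0,0,26],[0,0,0,0,0,0,26],[0,0,0,0,0,0,26],[0,0,0,0,0,0,26],[0,0,0,0,0,0,26]]]' 60
python3 - <<'E'
from h import *
s=sense(); im=capture("wrist"); cv2.imwrite("pics/w12.png",im); hs=cv2.cvtColor(im,cv2.COLOR_BGR2HSV)
print("col320 v190-260",[(v,hs[v,321].tolist()) for v in range(196,262,3)])
for v in (214,218,222,226,230,234,238): print(v,[int(x) for x in hs[v,300:344:2,2]])
go(582.6,23.4,290,153.4)
E
```

```text
time_s: 39.4
eef_pos: [577.3, -171.4, 290.6]
ee_rot: [0.0, 0.23, 0.973, 0.0]
force: [0.3, -0.2, -1.6]
grip_width: 0.367
grip_force: 59.4
time_s: 40.2
eef_pos: [578.7, -143.4, 290.3]
ee_rot: [-0.0, 0.23, 0.973, -0.0]
force: [0.3, 0.0, -2.1]
grip_width: 0.367
grip_force: 59.5
col320 v190-260 [(196, [14, 28, 157]), (199, [14, 27, 158]), (202, [14, 27, 159]), (205, [14, 29, 167]), (208, [13, 28, 163]), (211, [14, 29, 116]), (214, [17, 30, 60]), (217, [15, 21, 74]), (220, [20, 27, 85]), (223, [13, 27, 84]), (226, [17, 21, 84]), (229, [15, 24, 84]), (232, [17, 22, 83]), (235, [15, 25, 83]), (238, [15, 24, 85]), (241, [15, 25, 83]), (244, [15, 26, 80]), (247, [11, 41, 50]), (250, [8, 106, 72]), (253, [9, 138, 96]), (256, [10, 145, 95]), (259, [10, 149, 96])]
214 [160, 160, 160, 159, 161, 155, 113, 64, 61, 60, 60, 62, 100, 157, 164, 163, 162, 161, 159, 159, 160, 163]
218 [161, 161, 161, 161, 162, 141, 77, 74, 82, 84, 82, 78, 67, 131, 165, 164, 162, 161, 163, 162, 160, 161]
222 [161, 164, 163, 161, 160, 131, 81, 81, 85, 85, 86, 85, 81, 109, 159, 159, 162, 164, 164, 163, 161, 164]
226 [161, 160, 157, 161, 163, 153, 98, 82, 84, 85, 85, 84, 83, 136, 161, 159, 161, 164, 165, 161, 161, 162]
230 [168, 165, 164, 162, 164, 153, 94, 82, 83, 86, 83, 83, 83, 132, 160, 160, 158, 160, 161, 162, 167, 166]
234 [161, 163, 165, 163, 165, 144, 89, 82, 83, 84, 85, 84, 81, 115, 161, 162, 160, 159, 158, 160, 161, 163]
238 [164, 161, 160, 162, 163, 140, 86, 81, 83, 84, 85, 85, 81, 104, 159, 167, 162, 155, 159, 162, 162, 161]
turn rz units 0.00 | shift x 2.85 y 6.03 z 0.01 now [ 578.7 -143.3  290.3] yaw 153.4 j6 -1.55 t 40.2 w 31.3 F [-0.3  0.2 -1.9]
```

```bash
python3 -m crank '[[[0.15,0.35,0,0,0,0,26],[0.4,0.85,0,0,0,0,26],[0.47,1,0,0,0,0,26],[0.47,1,0,0,0,0,26],[0.47,1,0,0,0,0,26],[0.47,1,0,0,0,0,26],[0.3,0.6,0,0,0,0,26],[0.12,0.23,0,0,0,0,26]]]' 60
python3 -m crank '[[[0,0,0,0,0,0,26],[0,0,0,0,0,0,26],[0,0,0,0,0,0,26],[0,0,0,0,0,0,26],[0,0,0,0,0,0,26],[0,0,0,0,0,0,26],[0,0,0,0,0,0,26],[0,0,0,0,0,0,26]]]' 60
python3 - <<'E'
from h import *
s=sense(); im=capture("wrist"); cv2.imwrite("pics/w13.png",im); hs=cv2.cvtColor(im,cv2.COLOR_BGR2HSV)
for v in range(160,250,5): print(v,[int(x) for x in hs[v,280:362:3,2]])
print([hs[200,u].tolist() for u in (250,285,300,320)])
go(582.6,23.4,290,153.4)
E
```

```text
time_s: 41.05
eef_pos: [582.2, 25.3, 290.5]
ee_rot: [0.0, 0.229, 0.973, 0.0]
force: [0.4, -0.9, -1.5]
grip_width: 0.366
grip_force: 59.6
time_s: 41.85
eef_pos: [582.4, 23.6, 290.4]
ee_rot: [0.0, 0.23, 0.973, -0.0]
force: [0.1, 0.7, -2.0]
grip_width: 0.365
grip_force: 59.6
160 [135, 135, 132, 131, 145, 151, 151, 157, 159, 150, 148, 150, 151, 148, 140, 144, 146, 145, 146, 149, 152, 148, 148, 146, 143, 139, 145, 153]
165 [136, 131, 137, 152, 151, 154, 158, 153, 148, 149, 152, 148, 141, 142, 146, 146, 145, 146, 152, 149, 146, 146, 143, 142, 142, 152, 154, 151]
170 [133, 148, 149, 154, 158, 159, 149, 150, 149, 151, 144, 141, 146, 146, 144, 151, 156, 150, 146, 146, 145, 142, 138, 147, 154, 154, 149, 151]
175 [150, 152, 157, 159, 151, 149, 150, 148, 146, 141, 144, 147, 144, 148, 155, 151, 147, 146, 145, 142, 142, 152, 150, 154, 150, 151, 152, 155]
180 [154, 159, 156, 150, 150, 149, 147, 143, 144, 146, 134, 98, 79, 72, 68, 83, 102, 130, 139, 165, 215, 205, 162, 163, 194, 202, 215, 214]
185 [160, 149, 151, 149, 148, 145, 143, 145, 100, 65, 73, 79, 82, 81, 83, 81, 81, 83, 72, 107, 203, 213, 21
[... 1163 characters left out ...]
, 160, 117, 82, 85, 88, 84, 89, 113, 124, 174, 212, 214, 214, 215, 213, 214, 214, 211, 211]
235 [214, 214, 215, 213, 213, 214, 213, 215, 214, 214, 186, 83, 86, 85, 83, 97, 207, 213, 215, 213, 214, 214, 214, 213, 211, 211, 214, 214]
240 [213, 214, 213, 214, 214, 214, 214, 215, 213, 213, 172, 84, 84, 85, 85, 87, 206, 214, 213, 213, 213, 214, 211, 210, 211, 212, 213, 214]
245 [214, 213, 214, 210, 180, 176, 177, 177, 177, 177, 137, 73, 76, 76, 74, 74, 154, 176, 176, 176, 176, 174, 176, 209, 212, 215, 214, 213]
[[16, 117, 207], [19, 113, 214], [13, 142, 104], [50, 69, 92]]
turn rz units 0.00 | shift x -0.01 y -0.00 z 0.01 now [582.4  23.6 290.3] yaw 153.4 j6 -1.27 t 41.9 w 31.5 F [ 0.1 -1.  -1.4]
```

```bash
python3 -m crank '[[[0.05,0.07,0.2,0,0,0,26],[0,0,0.4,0,0,0,26],[0,0,0.3,0,0,0,26],[0,0,0.1,0,0,0,26],[0,0,0,0,0,0,26],[0,0,0,0,0,0,26],[0,0,0,0,0,0,26],[0,0,0,0,0,0,26]]]' 60
python3 - <<'E'
from h import *
s=sense(); im=np.mean([capture("wrist").astype(float) for _ in range(3)],0).astype(np.uint8); cv2.imwrite("pics/w14.png",im); hs=cv2.cvtColor(im,cv2.COLOR_BGR2HSV)
for v in range(180,250,3): print(v,[int(x) for x in hs[v,288:354:2,2]])
for z,r in ((129,28),(129,15)):
    for dx,dy in ((r,0),(-r,0),(0,r),(0,-r)):
        m,T=cam("wrist",s); a=np.radians(153.4); p=np.array([582.6,23.4])+dx*np.array([np.cos(a),np.sin(a)])+dy*np.array([np.sin(a),-np.cos(a)])
        c=np.linalg.inv(T)@np.r_[p,z,1]; d=np.array([c[0],-c[1]])/-c[2]; d*=1+m["k1"]*d@d; print(r,dx,dy,(d*m["fx"]+[m["cx"],m["cy"]]).round(1))
go(582.6,23.4,265,153.4)
E
```

```text
time_s: 42.7
eef_pos: [582.1, 25.7, 265.6]
ee_rot: [0.0, 0.23, 0.973, 0.0]
force: [0.5, -0.7, -1.5]
grip_width: 0.367
grip_force: 59.6
180 [149, 148, 149, 149, 148, 148, 146, 141, 141, 144, 146, 145, 145, 142, 147, 153, 155, 151, 148, 146, 146, 146, 145, 142, 140, 139, 139, 145, 150, 153, 154, 151, 148]
183 [149, 150, 149, 149, 147, 144, 140, 143, 144, 145, 143, 133, 121, 110, 107, 99, 94, 105, 120, 131, 139, 142, 142, 140, 138, 141, 180, 210, 191, 155, 150, 150, 152]
186 [148, 149, 148, 146, 143, 141, 144, 142, 129, 104, 79, 64, 62, 63, 64, 67, 68, 65, 64, 63, 66, 85, 115, 134, 143, 152, 177, 211, 212, 203, 186, 165, 159]
189 [148, 148, 144, 143, 143, 144, 132, 91, 64, 64, 70, 76, 78, 79, 81, 82, 81, 81, 80, 79, 79, 74, 67, 74, 110, 164, 208, 214, 214, 214, 214, 214, 213]
192 [147, 143, 141, 144, 142, 114, 73, 70, 74, 78, 79, 79, 80, 79, 81, 81, 80, 80, 82, 85, 86, 87, 85, 81, 72, 98, 176, 212, 214, 214, 214, 214, 214]
195 [202, 185, 161, 142, 111, 70, 74, 78, 79, 79, 79, 80, 80, 79, 79, 80, 81, 82, 86, 86, 86, 86, 86, 86, 87, 88, 98, 183, 213, 214, 214, 215, 214]
198 [213, 211, 185
[... 2397 characters left out ...]
, 84, 84, 83, 82, 81, 108, 194, 213, 212, 213, 213, 213, 214, 214, 213, 213, 213, 212, 210]
246 [213, 186, 125, 115, 115, 116, 115, 115, 114, 115, 115, 92, 62, 61, 61, 61, 62, 61, 60, 65, 100, 114, 114, 114, 114, 114, 114, 114, 113, 121, 182, 210, 210]
249 [210, 150, 60, 58, 61, 60, 61, 60, 59, 59, 60, 59, 58, 59, 59, 59, 59, 58, 60, 58, 58, 58, 61, 60, 61, 61, 61, 61, 56, 60, 154, 206, 208]
28 28 0 [318.  186.7]
28 -28 0 [318.1 242.7]
28 0 28 [346.7 215.4]
28 0 -28 [289.4 215.3]
15 15 0 [318.  200.2]
15 -15 0 [318.1 230.1]
15 0 15 [333.4 215.4]
15 0 -15 [302.7 215.3]
turn rz units 0.00 | shift x -0.06 y -0.07 z 0.02 now [582.1  25.7 265.5] yaw 153.4 j6 -1.26 t 42.9 w 31.5 F [ 0.3  0.  -1. ]
```

Wrist numbers: bore centre ≈ (318.3,214.5) and cap axis u ≈ 318.4, its front edge at v≈210, which puts it within about 1 mm of the bore axis. I'll lower it steadily.

```bash
python3 -m crank '[[[0.016,0,0.15,0,0,0,26],[0,0,0.3,0,0,0,26],[0,0,0.3,0,0,0,26],[0,0,0.3,0,0,0,26],[0,0,0.3,0,0,0,26],[0,0,0.3,0,0,0,26],[0,0,0.2,0,0,0,26],[0,0,0.1,0,0,0,26]]]' 60
python3 -m crank '[[[0,0,0.15,0,0,0,26],[0,0,0.3,0,0,0,26],[0,0,0.4,0,0,0,26],[0,0,0.4,0,0,0,26],[0,0,0.3,0,0,0,26],[0,0,0.2,0,0,0,26],[0,0,0.1,0,0,0,26],[0,0,0,0,0,0,26]]]' 60
python3 - <<'E'
from h import *
s=sense(); im=capture("wrist"); cv2.imwrite("pics/w15.png",im); hs=cv2.cvtColor(im,cv2.COLOR_BGR2HSV)
for v in range(200,262,4): print(v,[int(x) for x in hs[v,276:364:3,2]])
go(582.1,25.7,162.7,153.4)
t=s["wrist_torque"]; print(t.round(3))
E
```

```text
time_s: 43.65
eef_pos: [581.5, 25.9, 216.0]
ee_rot: [-0.0, 0.23, 0.973, -0.0]
force: [-0.1, -0.7, -1.9]
grip_width: 0.368
grip_force: 59.6
time_s: 44.45
eef_pos: [581.6, 25.9, 170.1]
ee_rot: [-0.0, 0.23, 0.973, -0.0]
force: [0.2, -0.5, -1.9]
grip_width: 0.366
grip_force: 59.6
200 [148, 152, 149, 149, 148, 141, 141, 144, 145, 144, 141, 131, 128, 130, 110, 108, 128, 137, 146, 144, 142, 140, 137, 138, 146, 153, 153, 152, 149, 152]
204 [149, 147, 148, 145, 140, 140, 143, 143, 133, 91, 59, 57, 57, 56, 56, 58, 55, 60, 59, 80, 123, 138, 141, 149, 153, 153, 150, 150, 152, 151]
208 [148, 150, 145, 141, 142, 144, 130, 69, 56, 56, 58, 61, 63, 66, 69, 71, 64, 61, 62, 60, 60, 72, 127, 152, 151, 149, 149, 152, 150, 147]
212 [147, 143, 143, 143, 142, 110, 60, 58, 62, 72, 76, 75, 75, 75, 76, 77, 76, 78, 81, 81, 72, 64, 61, 112, 148, 152, 152, 147, 150, 153]
216 [142, 142, 144, 143, 104, 57, 68, 75, 75, 75, 78, 77, 76, 76, 76, 75, 79, 79, 83, 82, 82, 82, 74, 65, 100, 149, 180, 187, 155, 151]
220 [142, 144, 143, 132, 65, 71, 75, 75, 75, 74, 75, 75, 76, 76, 75, 76, 81, 81, 81, 81, 83, 82, 83, 81, 65, 1
[... 799 characters left out ...]
143, 215, 215]
248 [214, 128, 80, 78, 77, 55, 50, 50, 49, 46, 46, 46, 47, 45, 45, 46, 46, 48, 49, 48, 50, 50, 51, 52, 94, 116, 113, 144, 215, 216]
252 [214, 180, 106, 106, 101, 66, 89, 94, 95, 94, 93, 93, 93, 93, 93, 92, 93, 93, 94, 93, 95, 97, 95, 85, 86, 113, 110, 166, 215, 215]
256 [215, 207, 116, 112, 112, 91, 95, 92, 94, 94, 94, 93, 92, 95, 92, 93, 93, 96, 94, 94, 93, 96, 96, 94, 95, 112, 118, 207, 216, 215]
260 [215, 214, 160, 111, 108, 92, 93, 94, 95, 94, 92, 93, 92, 94, 93, 95, 95, 95, 94, 96, 94, 95, 95, 94, 96, 111, 168, 214, 215, 214]
turn rz units 0.00 | shift x -0.01 y -0.00 z 0.31 now [581.8  25.9 170.5] yaw 153.4 j6 -1.26 t 44.5 w 31.4 F [-0.4  0.  -0.8]
[ 0.023  0.051 -0.009]
```

```bash
python3 -m crank '[[[-0.02,0,0.06,0,0,0,26],[-0.015,0,0.1,0,0,0,26],[0,0,0.09,0,0,0,26],[0,0,0.05,0,0,0,26],[0,0,0,0,0,0,26],[0,0,0,0,0,0,26],[0,0,0,0,0,0,26],[0,0,0,0,0,0,26]]]' 60
python3 - <<'E'
from h import *
go(582.6,23.4,162.7,153.4); print(sense()["grip_force"])
E
python3 cv.py
```

```text
time_s: 45.3
eef_pos: [582.5, 25.5, 162.9]
ee_rot: [0.0, 0.23, 0.973, 0.0]
force: [-0.4, -0.8, -1.6]
grip_width: 0.365
grip_force: 59.6
turn rz units 0.00 | shift x -0.04 y -0.07 z 0.01 now [582.5  25.5 162.9] yaw 153.4 j6 -1.26 t 45.3 w 31.2 F [-0.4 -0.8 -1.6]
59.56601858139038
[331, 213, 20, 36, 385] cover z99 [564.4 -48.8  91.3  46.3  -5.7]
```

Force reads only the probe's weight, so nothing is touching, and the sensor is level with the middle layer. I'll settle and hand in.

```bash
python3 -m crank '[[[0,0,0,0,0,0,26],[0,0,0,0,0,0,26],[0,0,0,0,0,0,26],[0,0,0,0,0,0,26],[0,0,0,0,0,0,26],[0,0,0,0,0,0,26],[0,0,0,0,0,0,26],[0,0,0,0,0,0,26]]]' 60
python3 -c "
from rig import *
print(finish_job())"
```

```text
time_s: 46.15
eef_pos: [582.5, 25.5, 162.9]
ee_rot: [0.0, 0.23, 0.973, -0.0]
force: [0.3, 0.3, -1.9]
grip_width: 0.368
grip_force: 59.6
the job is handed in; nothing more can be done
None
```

The job is handed in at 46 s: both blanks and the cover board are placed on the stack, and the probe is held still in the collar with its cap level with the middle layer, centred to about 1 mm by my measurements with no contact force showing; no verdict came back.

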